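Test both brake levers on a handlebar in the vice

TASK

Test the two freshly filled brake levers on the handlebar in the vice: with the backs of your fingers, gently press the left lever (on the robot's left) in towards its grip until it comes up against its stop, short of the bar, and let it spring right back out. Then press the right lever in to its stop in the same way and keep it there: finish while still holding it in, so that I can measure the gap to the grip. Do not pinch the levers, press one at a time, and touch nothing else - the bar, the vice and the things on the bench are left alone.

Things in the scene. Friction and masses are not known exactly. Their poses are not given: they have to be found in the camera images.
- handlebar: Aluminium bicycle handlebar, clamped by its stem in a vice, fixed. Origin on the stem axis at bar height, 235 mm above the bench; x away from the robot (within 0.3 rad), y to its left end. 610 mm long, 22 mm thick, ends swept back 12 degrees, black grips 32 mm thick. The blades run in front of the grips (robot's side), 38 to 54 mm clear at rest; at the stop their ball ends are 7 to 20 mm clear.
- brake_left: The whole left brake lever (left half of the bar as the robot sees it, +y): bracket and blade. Origin on its upright pivot bolt at blade mid-height, 32 mm in front of the bar's axis. Its x axis points square to the grip behind the blade, within 0.06 rad (the reach screw turns the whole lever a little, differently each time), z up, +y outboard. It stays still while the blade swings.
- lever_left (a joint): Swing of the left blade about its pivot, rad: 0 at rest, growing as it is pressed towards the grip, 0.28 at its firm stop, short of the bar. A spring returns it: about 2.5 N at the blade point starts it moving, about 5 N just before the stop.
- blade_left (a point): Where a finger presses the left blade, on its front face; swings with it. 80 mm outboard and 42 mm in front of the pivot; moves 25 mm to the stop. x into the blade towards the grip, z up, +y outboard. Blade: level aluminium bar 12 mm thick, 15 mm high, mid-height 235 mm above the bench, ball end 24 mm farther out. Nothing in front or above; below only things up to 92 mm tall.
- brake_right: The whole right brake lever (right half of the bar as the robot sees it, -y): bracket and blade. Origin on its upright pivot bolt at blade mid-height, 32 mm in front of the bar's axis. Its x axis points square to the grip behind the blade, within 0.06 rad (the reach screw turns the whole lever a little, differently each time), z up, -y outboard. It stays still while the blade swings.
- lever_right (a joint): Swing of the right blade about its pivot, rad: 0 at rest, growing as it is pressed towards the grip, 0.28 at its firm stop, short of the bar. A spring returns it: about 2.5 N at the blade point starts it moving, about 5 N just before the stop.
- blade_right (a point): Where a finger presses the right blade, on its front face; swings with it. 80 mm outboard and 42 mm in front of the pivot; moves 25 mm to the stop. x into the blade towards the grip, z up, -y outboard. Blade: level aluminium bar 12 mm thick, 15 mm high, mid-height 235 mm above the bench, ball end 24 mm farther out. Nothing in front or above; below only things up to 92 mm tall.
- vice: Blue bench vice on a 360 by 220 mm plywood board, fixed. Origin under the clamped stem on the bench, axes as the handlebar's, within 0.05 rad. Jaws up to 165 mm high, 105 mm wide; screw and cross bar reach 200 mm to the robot's side, 105 mm high.
- basket: Bystander: round willow basket 240 mm across, 190 mm high with its handles; origin under its centre.
- tin: Bystander: grease tin 68 mm across, 62 mm high; origin under its centre.
- screw_box: Bystander: open carton of screws 100 x 85 x 55 mm; origin under its centre.
- mug: Bystander: blue mug 80 mm across, 92 mm high; origin under its centre.
- wrench: Bystander: steel wrench 170 mm long lying flat; origin under its middle, x along it.
- screwdriver: Bystander: orange screwdriver 190 mm long lying flat; origin under its middle, x along it.
- knife: Bystander: folding knife, black handle, open, 190 mm long, lying flat; origin under it near the middle.
- jug: Bystander: white plastic jug with red cap, 100 x 130 mm, 220 mm high; origin under its centre.

How it is judged:
By the outcome, as a careful person would: the job done as asked, in the order asked, and still so for the second after the job is handed in, while the arm keeps its last pose, push and grip.
It also fails if it takes over 48 s, if anything falls off the work surface, if the arm or the gripper's body presses on something with over 40 N, if the wrist force passes 120 N, or if a joint passes its speed limit or range.

ROBOT

A 6-joint arm with a two-finger parallel gripper is mounted at the origin on the work surface. World frame = base frame: x ahead of the robot, y to its left, z up, the work surface at z = 0. Lengths are in m, angles in rad, forces in N, time in s.
With the tool pointing down it reaches from about 0.35 to 0.775 m from the base axis. Payload 5.5 kg.
Tool frame: the origin (TCP) lies at the very end of the fingers, on their centre line; the grasp point (between the pads) lies 19 mm behind it (grip_point_offset is the distance from the TCP to the grasp point, in m); z points along the fingers, y is the direction in which the jaws open and shut (so a half turn about z gives the same grasp; the last joint's range is limited). The gripper opens to 85 mm and grips with 20 to 120 N. Pads are 22 mm wide; open, the fingers measure 114 mm over their backs; the gripper's body (76 mm by 85 mm) begins 54 mm behind the grasp point. The pads swing forward as they close: fully open they stand 13 mm farther back than shut.
Start: joints at [-1.464, 0.313, 0.046, 1.304, 0, 1.431], TCP at [0.14, -0.558, 0.231] pointing down, gripper open.
Joint ranges: [-2.76, 2.76], [-0.86, 1.69], [-1.03, 1.26], [-2.2, 2.34], [-1.47, 1.5], [-3.14, 3.14]. Speed limits (rad/s): [2.57, 2.57, 3.14, 3.14, 3.14, 3.14].

INTERFACE

Orientations are given as a unit quaternion [w, x, y, z].
In Python, from workcell import * gives the robot as it stands.
- The arm moves only by the shell command python3 -m crank 'ROWS' [OPENING] [FORCE]. ROWS is a JSON object of lists of equal length, an entry for each row: "travel": the shift along the tool's x, y, z in units of 40 mm (1.0 is 40 mm), a list of three; "turn": the turn about the tool's z in rad. In form: {"travel": [[x, y, z], ...], "turn": [turn, ...]}. A call has 1 to 5 rows; each row is the pose to reach, as a shift and turn from the pose commanded when the call began, along the tool's axes at that moment; what a row does not reach only later rows make up. A row lasts 1/12 s, in which the tool goes at most 41.7 mm and 7.16 degrees, less where a joint would pass 70% of its speed; a pose out of reach is approached as far as the arm can. A call with a gripper value outside its range is refused whole. OPENING is the finger opening in mm, from 0 to 85.4, set as the call begins (- or left out, the last holds). The fingers move at their own pace and stop on an object; FORCE is the grip in N (left out, the last holds). Time passes only in rows, so rows that repeat a pose let the fingers close. It gives the time, the measured TCP pose, the force and the opening at its end, in the units of the state.
- get_state(): the state, without advancing time (a new reading comes with each control period).
- read_camera(name): name is "scene" or "side" or "wrist"; returns a dict with "image" (480x640x3 uint8, red, green, blue), "K" (3x3 intrinsics, pixels), "R" (3x3) and "t" (3): a world point X has camera coordinates R X + t. Camera axes: x right, y down, z forward; pixel columns grow to the right and rows downward; lengths in m; the calibration is good to about 2 mm. A picture is of the moment at which its call begins. There is no depth.
- hand_in(): hands the job in, once; it reports no verdict.
The state is a dict: "clock": time; "joint_pos": joint angles; "qvel": joint speeds; "tau": joint torques, N m; "tcp_pos": TCP position; "orientation": TCP orientation; "wrist_force": force on the tool from outside, world axes, zero at the start; "ft_torque": the same for the moment, N m; "finger_gap": finger opening in m.
Only numpy, scipy, OpenCV 4.12 (cv2) and the standard library are available. Lean on these libraries where they do the work, as an engineer would, in place of code of your own. Each camera call takes 0.05 s, during which the arm holds its last target. There are 200 camera calls.

## Working session

There is one attempt and no reset: what is moved stays moved. The work goes in short steps, Python scripts to look and compute and a shell command to move; the robot and the scene stay as the last step left them, time stands still between calls to the robot, and variables do not carry over. Pictures are saved under pics/ and viewed, about 8 in all and at most 12, crops included, and the job is handed in when it is done.

```bash
mkdir -p pics; ls
python3 - <<'E'
from workcell import *
import cv2
s=get_state()
print({k:(v if not hasattr(v,'tolist') else v.tolist()) for k,v in s.items()})
for n in("scene","side"):
    c=read_camera(n); cv2.imwrite(f"pics/{n}0.png",c["image"][:,:,::-1]); print(n,c["K"],c["R"],c["t"])
E
```

```text
pics
{'clock': 0.0, 'joint_pos': [-1.4636281228202024, 0.31403056619936803, 0.04494187204337426, 1.3036038928834188, -3.1470999392838005e-05, 1.4311927351258442], 'qvel': [8.390584077617476e-05, 0.001420826277724249, -0.002119753301334579, -0.0015217530421798844, 0.0006741497190946693, -0.00039759850932321174], 'tau': [-0.00043932888729614206, -48.06268930435181, 29.85330820083618, 0.019342226441949606, -0.0001448387683922192, -2.170537754864199e-05], 'tcp_pos': [0.14037993467443174, -0.5570516704895722, 0.2303765490336218], 'orientation': [-0.0009482604794984692, 0.9923971643845608, 0.12307302272804611, -3.576156282707586e-07], 'wrist_force': [-0.23183559917728724, -0.001432495082992255, -1.1082145877512686], 'ft_torque': [0.024551446912264713, 0.00627458661590445, 0.024141336206681095], 'finger_gap': 0.08570348797054832}
scene [[433.21293099   0.         318.37322321]
 [  0.         433.21293099 237.50264263]
 [  0.           0.           1.        ]] [[ 0.86270175  0.50533011  0.01967649]
 [ 0.31273278 -0.50251379 -0.80602611]
 [-0.39742156  0.70151362 -0.59155282]] [-0.47932192 -0.0474929   1.58645479]
side [[500.15756796   0.         320.53029088]
 [  0.         500.15756796 234.40220228]
 [  0.           0.           1.        ]] [[-0.84350814 -0.53695579  0.01313393]
 [-0.42415867  0.65091416 -0.62960319]
 [ 0.32952002 -0.53664629 -0.77680584]] [0.49261714 0.33251106 1.11414797]
```

View pics/scene0.png

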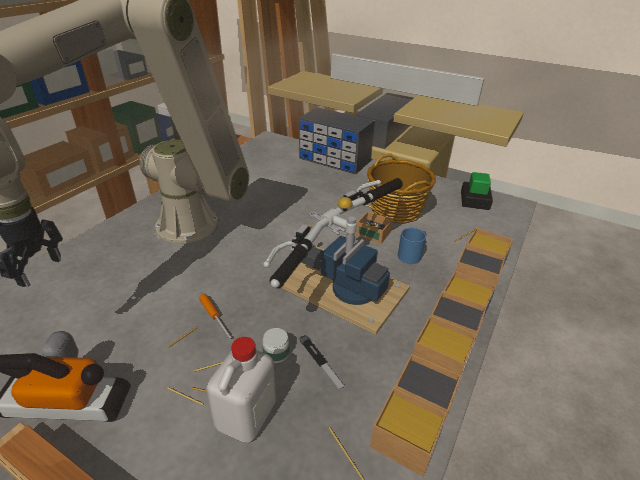

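View pics/side0.png

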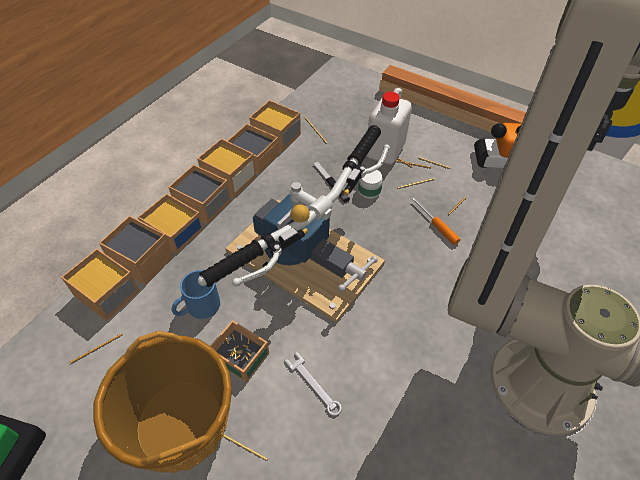

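Scene: right grip end is near (277,283) with its ball end near (267,264), and left grip end near (400,182). Side: right grip end (378,130) with ball (387,150), left grip end (205,278) with ball (238,281). I'll enlarge both views in one picture.

Run:
```python
import cv2,numpy as np
a=cv2.imread("pics/scene0.png")[165:300,250:410]; b=cv2.imread("pics/side0.png")[110:300,195:405]
a=cv2.resize(a,None,fx=2.4,fy=2.4,interpolation=cv2.INTER_CUBIC); b=cv2.resize(b,None,fx=1.95,fy=1.95,interpolation=cv2.INTER_CUBIC)
o=np.zeros((max(a.shape[0],b.shape[0]),a.shape[1]+b.shape[1],3),np.uint8); o[:a.shape[0],:a.shape[1]]=a; o[:b.shape[0],a.shape[1]:]=b
print(o.shape,a.shape); cv2.imwrite("pics/crop1.png",o)
```

```text
(370, 794, 3) (324, 384, 3)
```

View pics/crop1.png

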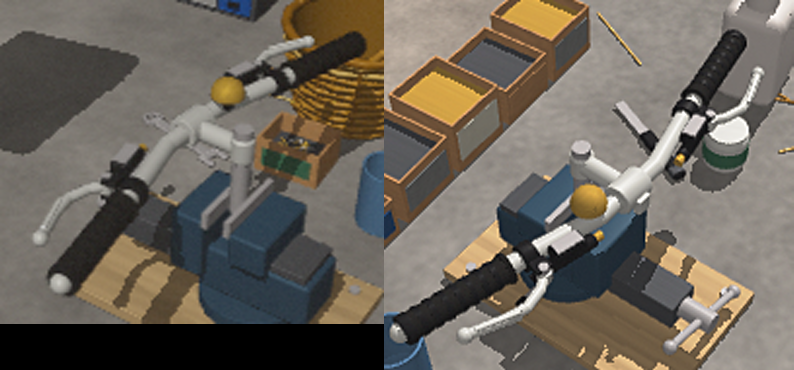

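```bash
cat > h.py <<'E'
import numpy as np, cv2
from workcell import *
def ray(c,p):
    d=c["R"].T@np.linalg.inv(c["K"])@[p[0],p[1],1.]; return -c["R"].T@c["t"],d/np.linalg.norm(d)
def plane(c,p,z=.235):
    o,d=ray(c,p); return o+d*(z-o[2])/d[2]
def tri(a,p,b,q):
    P=[x["K"]@np.c_[x["R"],x["t"]] for x in(a,b)]
    X=cv2.triangulatePoints(P[0],P[1],np.float64(p),np.float64(q))[:,0]; return X[:3]/X[3]
E
python3 - <<'E'
from h import *
np.set_printoptions(precision=4,suppress=True)
a,b=read_camera("scene"),read_camera("side")
pts={"ballR":((266.7,264.2),(386.8,146.9)),"ballL":((378.8,182.5),(237.1,282.3)),"endR":((275,283.3),(378,128.5)),"endL":((400,182.5),(203.2,279.2))}
X={}
for k,(p,q) in pts.items():
    X[k]=tri(a,p,b,q); print(k,X[k],plane(a,p)[:2],plane(b,q)[:2])
m=(X["endL"]+X["endR"])/2; d=X["endL"]-X["endR"]; yaw=np.arctan2(-d[0],d[1]); print("mid",m,"len",np.linalg.norm(d),"yaw",yaw)
c,s=np.cos(yaw),np.sin(yaw)
for k in X:
    v=X[k]-m; print(k,"bar frame",c*v[0]+s*v[1],-s*v[0]+c*v[1])
# model: bar-frame grips swept back 12deg
for sd,k in((1,"L"),(-1,"R")):
    g=yaw+sd*np.radians(12)   # grip direction: outboard rotates towards robot (-x)
    out=sd*np.array([-np.sin(g),np.cos(g)]); inn=np.array([np.cos(g),np.sin(g)])
    w=X["ball"+k][:2]-X["end"+k][:2]; print(k,"out",out,"in",inn,"ball clear along in",-w@inn,"outboard rel end",w@out, "blade pt",X["ball"+k][:2]-.024*out-.006*inn)
s=get_state(); print(s["clock"])
w=read_camera("wrist"); print(w["K"],-w["R"].T@w["t"],w["R"])
E
```

```text
ballR [ 0.5551 -0.2565  0.2365] [ 0.5546 -0.2549] [ 0.5554 -0.2585]
ballL [0.6177 0.2641 0.2343] [0.6195 0.2645] [0.616 0.264]
endR [ 0.6089 -0.3044  0.2379] [ 0.6109 -0.3004] [ 0.6079 -0.3096]
endL [0.6773 0.296  0.237 ] [0.6773 0.3012] [0.6771 0.2948]
mid [ 0.6431 -0.0042  0.2375] len 0.6043417184249706 yaw -0.1133586103506252
ballR bar frame -0.05892243082318557 -0.26065571880084837
ballL bar frame -0.0555610533797558 0.2637341438765166
endR bar frame 0.0 -0.3021704927503111
endL bar frame 0.0 0.3021704927503111
L out [-0.0959  0.9954] in [0.9954 0.0959] ball clear along in 0.06233827734086292 outboard rel end -0.02604462988006872 blade pt [0.6141 0.2397]
R out [-0.3172 -0.9484] in [ 0.9484 -0.3172] ball clear along in 0.06626624118485246 outboard rel end -0.02835691431413226 blade pt [ 0.557  -0.2319]
0.2
[[361.0408   0.     320.1278]
 [  0.     361.0408 248.4028]
 [  0.       0.       1.    ]] [ 0.2175 -0.5388  0.374 ] [[ 0.2445 -0.9697 -0.0001]
 [-0.9221 -0.2325  0.3094]
 [-0.3001 -0.0755 -0.9509]]
```

```bash
cat >> h.py <<'E'
from scipy.spatial.transform import Rotation as Ro
def go(P,yaw_y):
    """units from current pose to P (tool axes) and turn to bring tool y to world angle yaw_y"""
    s=get_state(); q=s["orientation"]; R=Ro.from_quat([q[1],q[2],q[3],q[0]]).as_matrix()
    u=R.T@(np.array(P)-s["tcp_pos"])/.04; a=np.arctan2(R[1,1],R[0,1]); t=-((yaw_y-a+np.pi)%(2*np.pi)-np.pi)
    print("clk %.2f"%s["clock"],"tcp",np.round(s["tcp_pos"],4),"units",np.round(u,3),"rows",round(np.linalg.norm(u)*.96,1),"turn %.3f"%t,"zaxis",np.round(R[:,2],3),"F",np.round(s["wrist_force"],2),"gap %.4f"%s["finger_gap"])
E
python3 -m crank '{"travel":[[0.4,-0.4,-0.6],[1.0,-1.1,-1.1],[1.65,-1.85,-1.7],[2.3,-2.6,-1.8],[3.0,-3.4,-1.8]],"turn":[-0.12,-0.24,-0.36,-0.48,-0.6]}' 0 20
python3 -c "
from h import *
go([.57,.235,.30],.096)"
```

```text
clock: 0.67
tcp_pos: [0.2226, -0.3993, 0.3052]
orientation: [0.002, 0.911, 0.413, -0.0]
wrist_force: [1.1, -0.7, 0.0]
finger_gap: 0.0258
clk 0.67 tcp [ 0.2226 -0.3993  0.3052] units [17.651 -3.915  0.086] rows 17.4 turn -0.815 zaxis [ 0.001 -0.004 -1.   ] F [ 1.06 -0.69  0.02] gap 0.0258
```

```bash
python3 -m crank '{"travel":[[1.0,-0.2,0],[2.0,-0.4,0],[3.0,-0.65,0],[4.0,-0.85,0],[5.0,-1.1,0]],"turn":[-0.12,-0.24,-0.36,-0.48,-0.6]}' 
python3 -c "
from h import *
go([.57,.235,.30],.096)"
```

```text
clock: 1.08
tcp_pos: [0.322, -0.219, 0.3034]
orientation: [0.001, 0.748, 0.664, 0.0]
wrist_force: [0.5, -0.7, 0.6]
finger_gap: -0.0
clk 1.08 tcp [ 0.322  -0.219   0.3034] units [12.005  4.812  0.082] rows 12.4 turn -0.215 zaxis [ 0.001 -0.001 -1.   ] F [ 0.47 -0.72  0.61] gap -0.0000
```

```bash
python3 -m crank '{"travel":[[0.95,0.35,0],[1.85,0.75,0],[2.8,1.1,0],[3.7,1.5,0],[4.6,1.85,0]],"turn":[-0.1,-0.2,-0.21,-0.21,-0.21]}' 
python3 -c "
from h import *
go([.57,.235,.30],.096)"
```

```text
clock: 1.5
tcp_pos: [0.4183, -0.0452, 0.3035]
orientation: [0.0, 0.676, 0.737, 0.0]
wrist_force: [0.8, -0.8, 0.1]
finger_gap: 0.0002
clk 1.50 tcp [ 0.4183 -0.0452  0.3035] units [6.652 4.383 0.087] rows 7.6 turn -0.010 zaxis [ 0.001 -0.    -1.   ] F [ 0.79 -0.81  0.09] gap 0.0002
```

```bash
python3 -m crank '{"travel":[[0.85,0.4,0],[1.7,0.8,0],[2.6,1.2,0],[3.5,1.6,0],[4.4,2.0,0]],"turn":[0,0,0,0,0]}' 
python3 -m crank '{"travel":[[0.7,0.4,0],[1.4,0.9,0],[2.0,1.5,0],[2.25,2.0,0],[2.25,2.3,0]],"turn":[-0.01,-0.01,-0.01,-0.01,-0.01]}'
python3 - <<'E'
from h import *
go([.585,.238,.222],.096)
c=read_camera("wrist"); cv2.imwrite("pics/w1.png",c["image"][:,:,::-1])
s=read_camera("side"); cv2.imwrite("pics/s1.png",cv2.resize(s["image"][150:390,150:390,::-1],None,fx=2,fy=2))
E
```

```text
clock: 1.92
tcp_pos: [0.4824, 0.1371, 0.3033]
orientation: [0.0, 0.676, 0.737, 0.0]
wrist_force: [0.8, -0.8, 0.4]
finger_gap: 0.0003
clock: 2.33
tcp_pos: [0.5673, 0.2355, 0.3021]
orientation: [-0.0, 0.671, 0.741, -0.0]
wrist_force: [-0.5, -0.5, -0.5]
finger_gap: -0.0002
clk 2.33 tcp [0.5673 0.2355 0.3021] units [0.018 0.447 2.002] rows 2.0 turn 0.003 zaxis [-0.  0. -1.] F [-0.52 -0.51 -0.55] gap -0.0002
```

View pics/w1.png

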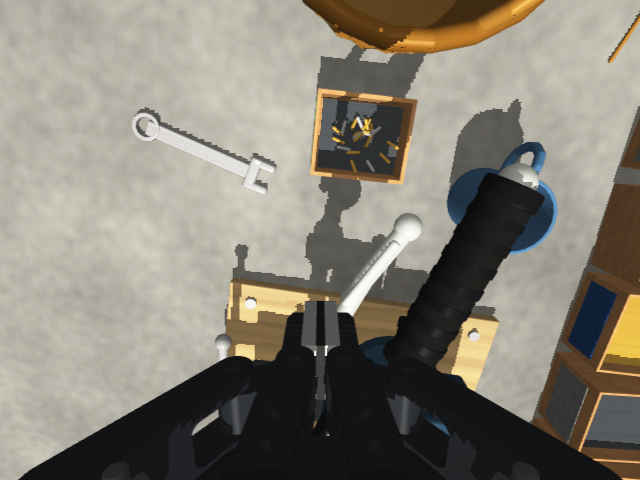

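The wrist view looks outboard along the left lever: ball end at (408,227), grip cap at (522,177), and the closed fingers at (322,330) on the robot's side of the blade. Casting these onto z=0.235.

Run:
```python
from h import *
np.set_printoptions(precision=4,suppress=True)
c=read_camera("wrist")
for n,p in dict(ball=(408,227),cap=(522,177),bladeoutL=(390,230),bladeL=(343,303),bladeR=(362,295),gripL0=(487,178),gripR0=(541,207),gripL1=(398,335),gripR1=(445,350)).items(): print(n,plane(c,p))
go([.575,.238,.222],.096)
```

```text
ball [0.6175 0.2619 0.235 ]
cap [0.6775 0.2976 0.235 ]
bladeoutL [0.6071 0.259  0.235 ]
bladeL [0.5846 0.208  0.235 ]
bladeR [0.596  0.2148 0.235 ]
gripL0 [0.6577 0.295  0.235 ]
gripR0 [0.6934 0.2816 0.235 ]
gripL1 [0.6237 0.1882 0.235 ]
gripR1 [0.657  0.1799 0.235 ]
clk 2.48 tcp [0.5664 0.2328 0.3022] units [0.11  0.231 2.003] rows 1.9 turn 0.000 zaxis [-0.002 -0.001 -1.   ] F [ 0.11 -0.12  0.08] gap 0.0001
```

The grip's direction here disagrees with the sweep direction I assumed, so I'll check it against axis points along the bar in both views.

Run:
```python
from h import *
np.set_printoptions(precision=4,suppress=True)
a,b=read_camera("scene"),read_camera("side")
A=lambda x,y:(x/2.4+250,y/2.4+165)
B=lambda x,y:((x-384)/1.95+195,y/1.95+110)
for n,p,q in(("endR",A(62,282),B(740,38)),("gripRin",A(132,190),B(690,108)),("clamp",A(190,130),B(633,185)),("gripLin",A(290,75),B(515,264)),("endL",A(360,44),B(400,330)),("pivL",None,B(545,268)),("pivR",A(110,188),None)):
    print(n,plane(a,p) if p else "",plane(b,q) if q else "")
c=read_camera("wrist"); cv2.imwrite("pics/w2.png",c["image"][:,:,::-1])
s=get_state(); print(s["clock"],s["tcp_pos"],-c["R"].T@c["t"])
```

```text
endR [ 0.6109 -0.2972  0.235 ] [ 0.607  -0.3055  0.235 ]
gripRin [ 0.591  -0.1378  0.235 ] [ 0.5947 -0.1524  0.235 ]
clamp [ 0.5875 -0.0038  0.235 ] [ 0.5848 -0.0046  0.235 ]
gripLin [0.634  0.1726 0.235 ] [0.6298 0.1624 0.235 ]
endL [0.6794 0.296  0.235 ] [0.6771 0.2949 0.235 ]
pivL  [0.5996 0.1492 0.235 ]
pivR [ 0.5691 -0.1472  0.235 ] 
2.6333 [0.5654 0.2321 0.3034] [0.5581 0.3105 0.4463]
```

View pics/s1.png

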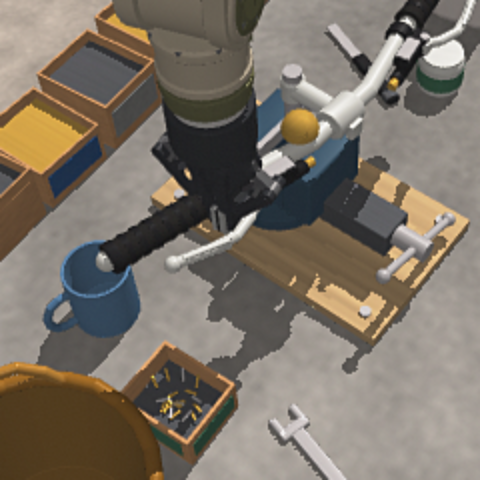

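Side view: closed fingers are by the left blade, with ball (175,262) and grip cap (105,260) free. The bar ends sweep away from the robot. The ball-to-grip distance still looks short, so I'll check the settled wrist picture enlarged.

Run:
```python
import cv2
i=cv2.imread("pics/w2.png")[140:390,290:590]
cv2.imwrite("pics/w2c.png",cv2.resize(i,None,fx=2.4,fy=2.4,interpolation=cv2.INTER_CUBIC))
```

```text
(no output)
```

View pics/w2c.png

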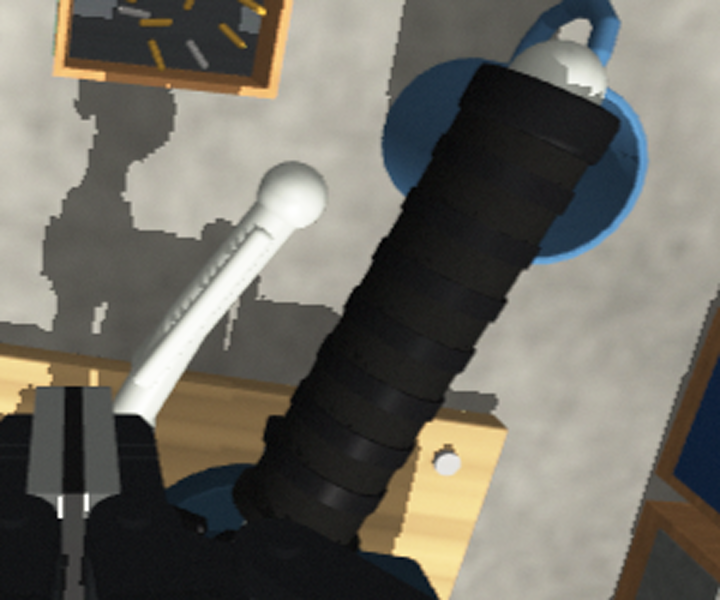

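Ball centre in the crop is (293,195), grip axis runs (335,455)→(520,140), and the blade front edge runs (130,385)→(240,225). The front face is clear of the fingers.

Run:
```python
from h import *
np.set_printoptions(precision=4,suppress=True)
c=read_camera("wrist")
f=lambda x,y,z=.235:plane(c,(x/2.4+290,y/2.4+140),z)[:2]
gL=[f(270,455),f(408,200)]; gR=[f(400,455),f(575,185)]
g0=f(335,455); g1=f(520,140)
d=(g1-g0)/np.linalg.norm(g1-g0); n=np.array([d[1],-d[0]])
print("out",d,"inn",n,"L edge dir",(gL[1]-gL[0])/np.linalg.norm(gL[1]-gL[0]),"R",(gR[1]-gR[0])/np.linalg.norm(gR[1]-gR[0]), "width",(gR[0]-gL[0])@n,(gR[1]-gL[1])@n)
for k,p in dict(ball=f(293,195),front_in=f(130,385,.2425),front_out=f(240,225,.2425),ballL=f(258,190),ballR=f(328,200)).items(): print(k,p,"perp",(g0-p)@n,"along",(p-g0)@d)
go([.575,.238,.222],.096)
```

```text
out [0.2998 0.954 ] inn [ 0.954  -0.2998] L edge dir [0.2857 0.9583] R [0.324  0.9461] width 0.03318602267576365 0.03648114205232248
ball [0.6179 0.2639] perp 0.044950729258946165 along 0.06135080468230517
front_in [0.5824 0.2114] perp 0.0630431841045782 along 0.0005984579295338637
front_out [0.6042 0.2569] perp 0.055922332976107096 along 0.050524707170116326
ballL [0.609  0.2644] perp 0.05361187052022613 along 0.05908071673906569
ballR [0.6269 0.2635] perp 0.03625806089688611 along 0.06362915588891918
clk 2.68 tcp [0.5654 0.232  0.3037] units [0.126 0.252 2.041] rows 2.0 turn -0.001 zaxis [-0. -0. -1.] F [ 0.25 -0.66 -0.1 ] gap 0.0004
```

The lever reads closer to its grip than the sheet implies, so I'll rely on force feedback and pictures while pressing. First I'll turn the finger backs square to the blade, then descend in front of it.

```bash
python3 -m crank '{"travel":[[0.2,-0.05,0],[0.4,-0.1,0],[0.5,-0.1,0],[0.5,-0.1,0],[0.5,-0.1,0]],"turn":[0.12,0.24,0.36,0.48,0.6]}'
python3 -m crank '{"travel":[[0,0,0.5],[0,0,1.0],[0,0,1.5],[0,0,2.0],[0,0,2.0]],"turn":[0,0,0,0,0]}'
python3 - <<'E'
from h import *
go([.588,.252,.222],-.5)
c=read_camera("wrist"); cv2.imwrite("pics/w3.png",c["image"][:,:,::-1])
E
```

```text
clock: 3.1
tcp_pos: [0.5595, 0.2519, 0.304]
orientation: [0.0, 0.863, 0.506, 0.0]
wrist_force: [0.6, -0.8, 0.7]
finger_gap: 0.0003
clock: 3.52
tcp_pos: [0.5576, 0.2509, 0.2197]
orientation: [-0.001, 0.861, 0.508, -0.003]
wrist_force: [0.2, 0.7, -0.9]
finger_gap: -0.0002
clk 3.52 tcp [0.5576 0.2509 0.2197] units [ 0.391  0.651 -0.063] rows 0.7 turn -0.005 zaxis [-0.006 -0.002 -1.   ] F [ 0.21  0.69 -0.91] gap -0.0002
```

View pics/w3.png

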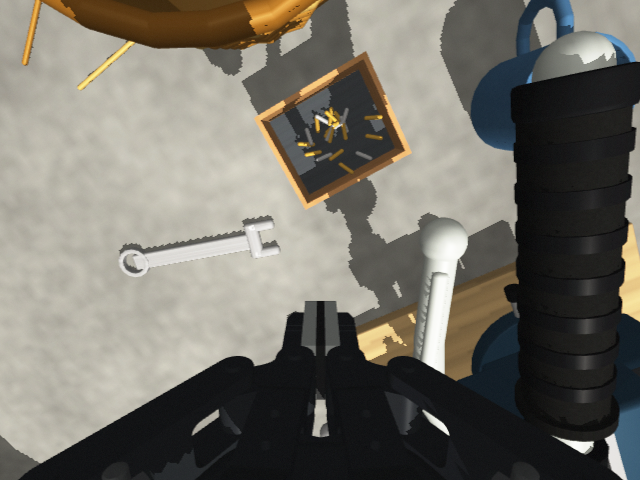

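Fingers are at z≈0.22 in front of the blade: ball at (444,241), grip off at x≈515+, and the blade is parallel to the finger backs. Moving up to contact.

```bash
python3 -m crank '{"travel":[[0.1,0.15,-0.1],[0.2,0.3,-0.18],[0.25,0.4,-0.18],[0.28,0.45,-0.18],[0.28,0.45,-0.18]],"turn":[0,0,0,0,0]}'
python3 -m crank '{"travel":[[0.02,0.04,0],[0.04,0.08,0],[0.06,0.12,0],[0.08,0.16,0],[0.1,0.2,0]],"turn":[0,0,0,0,0]}'
python3 -c "
from h import *
go([.588,.252,.227],-.5)"
```

```text
clock: 3.98
tcp_pos: [0.5821, 0.2531, 0.2313]
orientation: [0.0, 0.861, 0.508, 0.001]
wrist_force: [-0.4, -0.1, -1.1]
finger_gap: 0.0
clock: 4.4
tcp_pos: [0.59, 0.2528, 0.2303]
orientation: [-0.0, 0.861, 0.509, -0.0]
wrist_force: [-1.8, 0.0, 0.2]
finger_gap: 0.0
clk 4.40 tcp [0.59   0.2528 0.2303] units [-0.043 -0.035  0.083] rows 0.1 turn -0.004 zaxis [-0.001 -0.    -1.   ] F [-1.82  0.02  0.21] gap 0.0000
```

```bash
python3 -m crank '{"travel":[[0.03,0.05,0.05],[0.05,0.1,0.05],[0.08,0.14,0.05],[0.1,0.18,0.05],[0.12,0.22,0.05]],"turn":[0,0,0,0,0]}'
python3 -m crank '{"travel":[[0.02,0.03,0],[0.03,0.06,0],[0.05,0.09,0],[0.07,0.12,0],[0.08,0.14,0]],"turn":[0,0,0,0,0]}'
python3 -c "
from h import *
go([.588,.252,.227],-.5)"
```

```text
clock: 4.82
tcp_pos: [0.6003, 0.2527, 0.2285]
orientation: [0.0, 0.861, 0.508, -0.0]
wrist_force: [-4.5, 0.5, 3.2]
finger_gap: -0.0002
clock: 5.23
tcp_pos: [0.6068, 0.2528, 0.2281]
orientation: [-0.0, 0.861, 0.508, -0.0]
wrist_force: [-3.9, 1.1, 2.2]
finger_gap: -0.0
clk 5.23 tcp [0.6068 0.2528 0.2281] units [-0.243 -0.401  0.029] rows 0.5 turn -0.004 zaxis [-0.001 -0.    -1.   ] F [-3.92  1.07  2.18] gap -0.0000
```

```bash
python3 -m crank '{"travel":[[0.01,0.02,0],[0.02,0.04,0],[0.03,0.06,0],[0.04,0.08,0],[0.04,0.08,0]],"turn":[0,0,0,0,0]}'
python3 -m crank '{"travel":[[0.01,0.01,0],[0.01,0.02,0],[0.02,0.03,0],[0.03,0.05,0],[0.03,0.05,0]],"turn":[0,0,0,0,0]}'
python3 - <<'E'
from h import *
go([.588,.252,.227],-.5)
c=read_camera("wrist"); cv2.imwrite("pics/w4.png",c["image"][150:450,300:640,::-1])
E
```

```text
clock: 5.65
tcp_pos: [0.6104, 0.2527, 0.2281]
orientation: [-0.0, 0.861, 0.508, -0.0]
wrist_force: [-4.3, 0.2, 1.0]
finger_gap: -0.0004
clock: 6.07
tcp_pos: [0.6128, 0.2528, 0.2283]
orientation: [-0.0, 0.861, 0.508, -0.0]
wrist_force: [-5.3, 1.8, -0.0]
finger_gap: 0.0001
clk 6.07 tcp [0.6128 0.2528 0.2283] units [-0.318 -0.533  0.032] rows 0.6 turn -0.004 zaxis [-0. -0. -1.] F [-5.32  1.85 -0.02] gap 0.0001
```

View pics/w4.png

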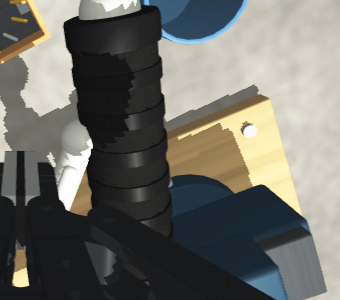

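Run:
```python
import cv2
i=cv2.imread("pics/w4.png")[80:260,0:200]
cv2.imwrite("pics/w4c.png",cv2.resize(i,None,fx=3.3,fy=3.3,interpolation=cv2.INTER_CUBIC))
```

```text
(no output)
```

View pics/w4c.png

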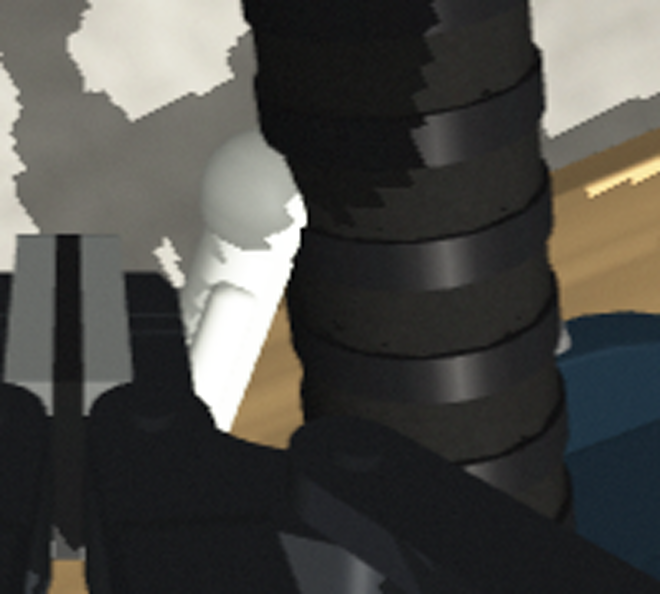

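The blade follows the finger backs: ball at (255,190) in the crop, drawn partly behind the grip's edge. The force of 5.6 N is still spring level, so I'll go on in small steps until the firm stop shows.

```bash
python3 -m crank '{"travel":[[0.01,0.01,0],[0.01,0.02,0],[0.02,0.03,0],[0.02,0.04,0],[0.02,0.04,0]],"turn":[0,0,0,0,0]}'
python3 - <<'E'
from h import *
np.set_printoptions(precision=4,suppress=True)
go([.588,.252,.227],-.5)
a,b,c=[read_camera(n) for n in("scene","side","wrist")]
p=(266/3.3+300,180/3.3+230)
print("ball now ~",plane(c,(255/3.3+300,187/3.3+230)))
cv2.imwrite("pics/s5.png",cv2.resize(b["image"][220:330,180:330,::-1],None,fx=4,fy=4,interpolation=cv2.INTER_CUBIC))
E
```

```text
clock: 6.53
tcp_pos: [0.6146, 0.2528, 0.2284]
orientation: [-0.0, 0.861, 0.508, 0.0]
wrist_force: [-4.8, 0.8, -0.2]
finger_gap: 0.0
clk 6.53 tcp [0.6146 0.2528 0.2284] units [-0.339 -0.573  0.034] rows 0.6 turn -0.004 zaxis [ 0.  0. -1.] F [-4.82  0.78 -0.17] gap 0.0000
ball now ~ [0.6441 0.2566 0.235 ]
```

View pics/s5.png

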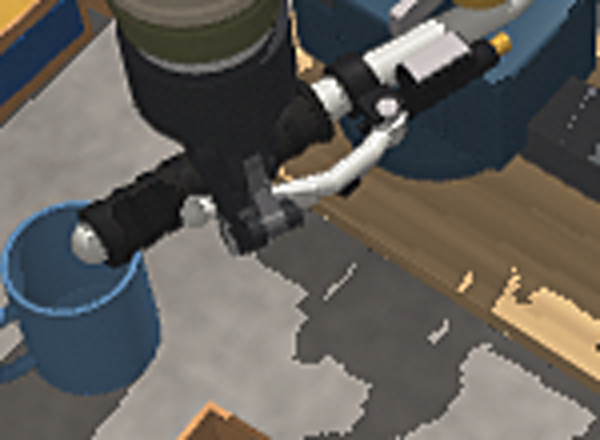

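Side view: ball (198,210) is close in front of the grip, fingers press at about (260,205), and nothing else is touched. The pivot bolt shows at (387,105). Continuing in 1 mm steps.

```bash
python3 -m crank '{"travel":[[0.01,0.01,0],[0.01,0.02,0],[0.015,0.03,0],[0.02,0.04,0],[0.02,0.04,0]],"turn":[0,0,0,0,0]}'
python3 -m crank '{"travel":[[0.01,0.01,0],[0.01,0.02,0],[0.015,0.03,0],[0.02,0.04,0],[0.02,0.04,0]],"turn":[0,0,0,0,0]}'
```

```text
clock: 7.1
tcp_pos: [0.616, 0.2526, 0.2283]
orientation: [-0.0, 0.861, 0.508, -0.0]
wrist_force: [-5.3, 0.2, 1.3]
finger_gap: -0.0
clock: 7.52
tcp_pos: [0.6166, 0.2528, 0.2283]
orientation: [-0.001, 0.861, 0.509, -0.001]
wrist_force: [-8.8, 0.6, 2.0]
finger_gap: 0.0
```

```bash
python3 -m crank '{"travel":[[0.01,0.01,0],[0.015,0.025,0],[0.015,0.025,0],[0.015,0.025,0]],"turn":[0,0,0,0]}'
python3 -c "
from h import *
go([.57,.2525,.228],-.5)"
```

```text
clock: 7.85
tcp_pos: [0.6168, 0.2528, 0.2282]
orientation: [-0.001, 0.861, 0.509, -0.002]
wrist_force: [-11.9, 1.3, 2.6]
finger_gap: 0.0002
clk 7.85 tcp [0.6168 0.2528 0.2282] units [-0.57  -1.021  0.011] rows 1.1 turn -0.003 zaxis [-0.005 -0.    -1.   ] F [-11.88   1.29   2.61] gap 0.0002
```

The stop is confirmed: 12 N and no further travel. Releasing by backing off smoothly.

```bash
python3 -m crank '{"travel":[[-0.12,-0.2,0],[-0.24,-0.45,0],[-0.36,-0.65,0],[-0.5,-0.9,0],[-0.62,-1.15,0]],"turn":[0,0,0,0,0]}'
python3 -m crank '{"travel":[[-0.1,-0.2,0],[-0.1,-0.2,-0.4],[-0.1,-0.2,-1.0],[-0.1,-0.2,-1.7],[-0.1,-0.2,-1.9]],"turn":[0,0,0,0,0]}'
python3 - <<'E'
from h import *
np.set_printoptions(precision=4,suppress=True)
b=read_camera("side"); old=cv2.imread("pics/side0.png")[:,:,::-1]
d=cv2.absdiff(b["image"],np.ascontiguousarray(old)).max(2)
print("ball patch diff",d[274:290,229:245].mean(), d[274:290,229:245].max())
# right lever target
g=.10
a=read_camera("scene")
go([.50,-.24,.305],g+.1)
print(get_state()["joint_pos"])
E
```

```text
clock: 8.27
tcp_pos: [0.5685, 0.2529, 0.229]
orientation: [0.001, 0.861, 0.508, 0.002]
wrist_force: [1.0, 0.4, 1.2]
finger_gap: -0.0004
clock: 8.68
tcp_pos: [0.5602, 0.2536, 0.3092]
orientation: [0.001, 0.861, 0.508, 0.004]
wrist_force: [0.4, -0.9, 0.5]
finger_gap: -0.0001
ball patch diff 1.359375 4
clk 8.78 tcp [0.5601 0.2537 0.307 ] units [-11.531   4.649   0.026] rows 11.9 turn -0.704 zaxis [ 0.006  0.001 -1.   ] F [-0.08 -0.66 -0.27] gap -0.0002
[ 0.2951  0.3854  0.3329  1.5118 -0.0007  2.3703]
```

The left lever is fully back: the ball patch matches the first picture. Crossing to the right side, staying well in front of the bar.

```bash
python3 -m crank '{"travel":[[-0.9,-0.4,0],[-1.8,-0.7,0],[-2.7,-0.9,0],[-3.6,-0.8,0],[-4.5,-0.5,0]],"turn":[-0.12,-0.24,-0.36,-0.48,-0.6]}'
python3 -c "
from h import *
go([.50,-.232,.305],.28)"
```

```text
clock: 9.2
tcp_pos: [0.4518, 0.1075, 0.3031]
orientation: [-0.0, 0.673, 0.74, -0.001]
wrist_force: [0.7, -0.6, 0.3]
finger_gap: -0.0
clk 9.20 tcp [0.4518 0.1075 0.3031] units [-8.564  0.394 -0.045] rows 8.2 turn -0.185 zaxis [-0.002 -0.001 -1.   ] F [ 0.65 -0.64  0.34] gap -0.0000
```

```bash
python3 -m crank '{"travel":[[-1.0,0,0],[-2.0,0,0],[-3.0,0,0],[-4.0,0.05,0],[-5.0,0.1,0]],"turn":[-0.1,-0.18,-0.18,-0.18,-0.18]}'
python3 -m crank '{"travel":[[-0.9,-0.1,0],[-1.8,-0.2,0],[-2.7,-0.3,0],[-3.5,-0.4,0],[-3.5,-0.4,0]],"turn":[0,0,0,0,0]}'
python3 - <<'E'
from h import *
go([.501,-.232,.228],.28)
c=read_camera("wrist"); cv2.imwrite("pics/w6.png",c["image"][:,:,::-1])
print(get_state()["tcp_pos"])
E
```

```text
clock: 9.62
tcp_pos: [0.4752, -0.0927, 0.3032]
orientation: [-0.0, 0.607, 0.795, -0.0]
wrist_force: [1.0, 0.8, -0.4]
finger_gap: -0.0001
clock: 10.03
tcp_pos: [0.4975, -0.2357, 0.3016]
orientation: [-0.0, 0.609, 0.793, -0.001]
wrist_force: [-0.6, 0.6, 0.7]
finger_gap: -0.0001
clk 10.03 tcp [ 0.4975 -0.2357  0.3016] units [0.069 0.112 1.84 ] rows 1.8 turn -0.019 zaxis [-0.002 -0.002 -1.   ] F [-0.59  0.63  0.74] gap -0.0001
[ 0.4969646  -0.23301167  0.30186571]
```

View pics/w6.png

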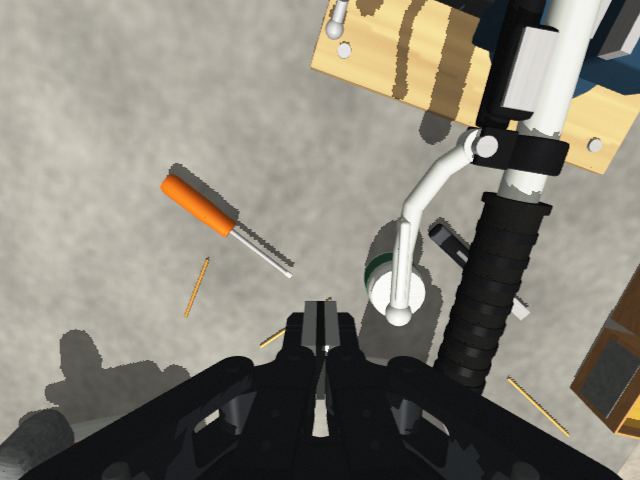

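Right lever from inboard: pivot bolt (487,146), blade knee (408,215), ball (398,314), grip axis about (517,205)→(462,380). The jug and cap are out of the way and the fingers are in front of the blade. Computing positions.

Run:
```python
from h import *
np.set_printoptions(precision=4,suppress=True)
c=read_camera("wrist")
f=lambda p,z=.235:plane(c,p,z)[:2]
g0,g1=f((517,205)),f((462,380)); d=(g1-g0)/np.linalg.norm(g1-g0); n=np.array([-d[1],d[0]])
print("out",d,"inn",n,np.arctan2(n[1],n[0]))
pv=f((487,146),.25)
for k,p in dict(piv=pv,ball=f((398,314)),frontknee=f((399,222),.2425),frontout=f((391,297),.2425)).items(): print(k,p,"perp",(g0-p)@n,"out from pivot",(p-pv)@d)
go([.501,-.232,.228],.28)
```

```text
out [ 0.1214 -0.9926] inn [0.9926 0.1214] 0.12173252123788544
piv [ 0.5621 -0.142 ] perp 0.03352716138181441 out from pivot 0.0
ball [ 0.5546 -0.2535] perp 0.05448978965952676 out from pivot 0.10977521232770542
frontknee [ 0.5332 -0.1937] perp 0.06848686884051065 out from pivot 0.04783825114697065
frontout [ 0.5438 -0.24  ] perp 0.06352207233751708 out from pivot 0.09514350143144765
clk 10.13 tcp [ 0.4967 -0.2312  0.3023] units [-0.051  0.103  1.858] rows 1.8 turn -0.016 zaxis [-0.002  0.001 -1.   ] F [ 0.59  0.67 -0.23] gap -0.0004
```

```bash
python3 -m crank '{"travel":[[0,0,0.4],[0,0,0.9],[0,0,1.4],[0,0,1.83],[0,0,1.83]],"turn":[-0.1,-0.1,-0.1,-0.1,-0.1]}'
python3 -c "
from h import *
go([.520,-.230,.228],.364)
go([.560,-.239,.228],.364)"
```

```text
clock: 10.55
tcp_pos: [0.4951, -0.2272, 0.2272]
orientation: [-0.003, 0.566, 0.825, -0.0]
wrist_force: [-0.3, 0.1, -0.4]
finger_gap: -0.0004
clk 10.55 tcp [ 0.4951 -0.2272  0.2272] units [-0.289  0.556 -0.024] rows 0.6 turn 0.005 zaxis [-0.006  0.004 -1.   ] F [-0.34  0.14 -0.42] gap -0.0004
clk 10.55 tcp [ 0.4951 -0.2272  0.2272] units [-0.859  1.408 -0.03 ] rows 1.6 turn 0.005 zaxis [-0.006  0.004 -1.   ] F [-0.34  0.14 -0.42] gap -0.0004
```

```bash
python3 -m crank '{"travel":[[-0.06,0.1,-0.02],[-0.12,0.25,-0.02],[-0.18,0.4,-0.02],[-0.25,0.5,-0.02],[-0.29,0.55,-0.02]],"turn":[0,0,0,0,0]}'
python3 -m crank '{"travel":[[-0.02,0.05,0],[-0.05,0.1,0],[-0.08,0.15,0],[-0.11,0.2,0],[-0.13,0.22,0]],"turn":[0,0,0,0,0]}'
python3 -m crank '{"travel":[[-0.02,0.04,0],[-0.05,0.08,0],[-0.07,0.12,0],[-0.09,0.16,0],[-0.11,0.19,0]],"turn":[0,0,0,0,0]}'
python3 -c "
from h import *
go([.560,-.241,.228],.364)"
```

```text
clock: 10.97
tcp_pos: [0.5234, -0.2331, 0.2329]
orientation: [0.001, 0.566, 0.824, 0.0]
wrist_force: [0.2, -0.1, -0.9]
finger_gap: -0.0001
clock: 11.38
tcp_pos: [0.532, -0.2346, 0.232]
orientation: [-0.0, 0.566, 0.824, -0.0]
wrist_force: [-1.4, 0.5, 0.7]
finger_gap: 0.0003
clock: 11.8
tcp_pos: [0.5405, -0.236, 0.2321]
orientation: [-0.0, 0.566, 0.824, -0.0]
wrist_force: [-3.3, 0.4, 0.7]
finger_gap: 0.0003
clk 11.80 tcp [ 0.5405 -0.236   0.2321] units [-0.292  0.411  0.102] rows 0.5 turn 0.003 zaxis [-0.001 -0.    -1.   ] F [-3.31  0.41  0.68] gap 0.0003
```

```bash
python3 -m crank '{"travel":[[-0.02,0.04,0.03],[-0.05,0.08,0.06],[-0.07,0.12,0.08],[-0.09,0.16,0.08],[-0.11,0.19,0.08]],"turn":[0,0,0,0,0]}'
python3 -m crank '{"travel":[[-0.01,0.02,0],[-0.02,0.04,0],[-0.03,0.06,0],[-0.04,0.08,0],[-0.05,0.1,0]],"turn":[0,0,0,0,0]}'
python3 -m crank '{"travel":[[-0.01,0.01,0],[-0.01,0.02,0],[-0.02,0.04,0],[-0.02,0.05,0],[-0.02,0.05,0]],"turn":[0,0,0,0,0]}'
python3 -m crank '{"travel":[[0,0.01,0],[-0.01,0.02,0],[-0.01,0.03,0],[-0.02,0.04,0],[-0.02,0.04,0]],"turn":[0,0,0,0,0]}'
```

```text
clock: 12.22
tcp_pos: [0.5497, -0.2378, 0.2302]
orientation: [0.001, 0.566, 0.824, -0.0]
wrist_force: [-4.5, -0.6, 6.3]
finger_gap: 0.0002
clock: 12.63
tcp_pos: [0.5538, -0.2381, 0.2301]
orientation: [0.001, 0.566, 0.824, -0.0]
wrist_force: [-4.9, 0.5, 6.6]
finger_gap: 0.0
clock: 13.05
tcp_pos: [0.5559, -0.2383, 0.2299]
orientation: [0.001, 0.566, 0.824, -0.001]
wrist_force: [-4.3, -0.8, 6.4]
finger_gap: 0.0
clock: 13.47
tcp_pos: [0.5567, -0.2383, 0.2299]
orientation: [-0.0, 0.566, 0.824, -0.001]
wrist_force: [-7.2, -0.9, 7.5]
finger_gap: -0.0
```

Contact force is rising at x≈0.557, but there is a 6–7 N vertical component left over from lowering. I'll relieve it by raising slightly, then finish the press.

```bash
python3 -m crank '{"travel":[[0,0.01,-0.03],[0,0.01,-0.06],[0,0.01,-0.08],[0,0.01,-0.08]],"turn":[0,0,0,0]}'
python3 -m crank '{"travel":[[0,0.01,0],[-0.005,0.02,0],[-0.01,0.03,0],[-0.01,0.03,0],[-0.01,0.03,0]],"turn":[0,0,0,0,0]}'
```

```text
clock: 13.8
tcp_pos: [0.5572, -0.2383, 0.2318]
orientation: [-0.001, 0.566, 0.824, -0.001]
wrist_force: [-5.0, -1.2, 0.7]
finger_gap: 0.0002
clock: 14.22
tcp_pos: [0.5577, -0.2382, 0.2316]
orientation: [-0.001, 0.567, 0.824, -0.001]
wrist_force: [-6.8, -2.9, 1.2]
finger_gap: 0.0004
```

```bash
python3 -m crank '{"travel":[[0,0.01,0],[-0.005,0.02,0],[-0.01,0.03,0],[-0.01,0.03,0],[-0.01,0.03,0]],"turn":[0,0,0,0,0]}'
python3 -m crank '{"travel":[[0,0.01,0],[-0.005,0.02,0],[-0.01,0.03,0],[-0.01,0.03,0],[-0.01,0.03,0]],"turn":[0,0,0,0,0]}'
python3 - <<'E'
from h import *
go([.557,-.238,.23],.364)
c=read_camera("wrist"); b=read_camera("side")
i=cv2.resize(c["image"][80:400,280:600,::-1],(400,400)); j=cv2.resize(b["image"][90:210,330:450,::-1],(400,400),interpolation=cv2.INTER_CUBIC)
cv2.imwrite("pics/fin.png",np.hstack([i,j]))
d=cv2.absdiff(b["image"],np.ascontiguousarray(cv2.imread("pics/side0.png")[:,:,::-1])).max(2)
print("left ball diff",d[274:290,229:245].max())
E
```

```text
clock: 14.63
tcp_pos: [0.5579, -0.2382, 0.2316]
orientation: [-0.002, 0.567, 0.824, -0.002]
wrist_force: [-10.4, -1.7, 2.7]
finger_gap: 0.0
clock: 15.05
tcp_pos: [0.558, -0.2381, 0.2314]
orientation: [-0.003, 0.567, 0.824, -0.003]
wrist_force: [-13.2, -3.4, 3.6]
finger_gap: 0.0001
clk 15.05 tcp [ 0.558  -0.2381  0.2314] units [ 0.012 -0.022  0.036] rows 0.0 turn 0.001 zaxis [-0.008 -0.001 -1.   ] F [-13.24  -3.4    3.62] gap 0.0001
left ball diff 18
```

View pics/fin.png

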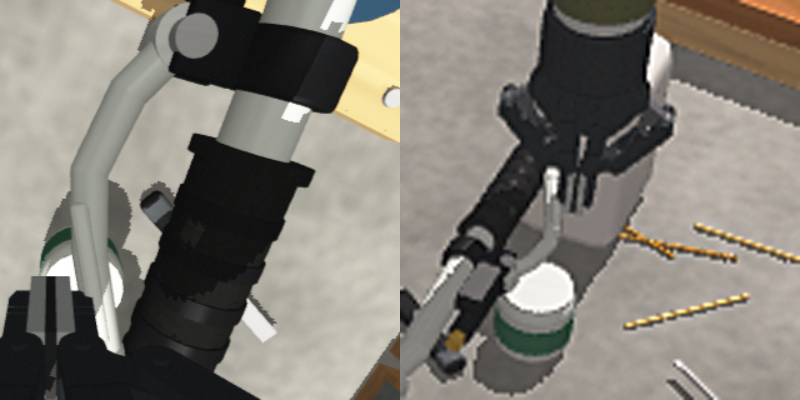

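The right lever is held in at its stop: travel is blocked at 13–14 N, the finger backs are on the blade, and a gap to the grip is visible. Handing in.

```bash
python3 -c "
from workcell import *
print(hand_in()); print(get_state()['wrist_force'])"
```

```text
the job is handed in; nothing more can be done
None
the job is handed in; nothing more can be done
```

I pressed the left lever to its stop with the backs of the closed fingers and let it spring back. Then I pressed the right lever to its stop and handed in while still holding it there, at 15.1 s on the robot's clock.

- **Left lever:** it stopped after about 27 mm of finger travel, at about 12 N with no further movement. After release, the image patch around its ball end matched the first picture (largest difference 4 levels). In the last check that difference was 18, which I put down to shading and did not look into.
- **Right lever:** it stopped after about 26 mm of finger travel, and I was holding it at about 14 N when I handed in. While pressing I lowered the fingers a little too far, which put 6–7 N vertically on the blade. I raised them to relieve it, and about 3.6 N remained at the end.
- **Disagreement with your sheet:** the balls at rest measured only about 20–30 mm clear of the grips, less than your figures imply. At the stop, the left ball appeared to touch or overlap the edge of its grip in the wrist view. In the last picture of the right lever, the blade showed a gap to the grip, but the fingers partly hid its outer end. I judged the stops by force, so measure the gap directly.
- **Everything else:** I saw no contact with the bar, vice or bench items, in the pictures or in the force readings.

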